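# Ready the sample tweezers over a righted canister

## Robot

A 7-joint arm with a two-finger parallel gripper is mounted at the origin on the work surface. World frame = base frame: x ahead of the robot, y to its left, z up, the work surface at z = 0. Lengths are in m, angles in rad, forces in N, time in s.
With the tool pointing down it reaches from about 0.425 to 0.875 m from the base axis. Payload 4.7 kg.
Tool frame: the origin (TCP) lies at the very end of the fingers, on their centre line; the grasp point (between the pads) lies 19 mm behind it; z points along the fingers, y is the line along which they close (so a half turn about z gives the same grasp; the last joint's range is limited). The gripper opens to 87 mm and grips with 3 to 60 N. Pads are 19 mm wide; open, the fingers measure 117 mm over their backs; the gripper's body (75 mm by 190 mm) begins 51 mm behind the grasp point.
Start: joints at [1.338, 0.321, -0.07, 1.45, 0.023, 1.371, -0.057], TCP at [0.159, -0.63, 0.223] pointing down, gripper open.
Joint ranges: [-2.86, 2.86], [-0.3, 2.09], [-1.38, 1.24], [0.06, 2.45], [-1.56, 4.7], [0.09, 2.05], [-2.69, 2.69]. Speed limits (rad/s): [2.57, 2.57, 3.14, 3.14, 3.14, 3.14, 3.14].

## Interface

Orientations are given as a rotation vector (axis times angle).
In Python, from bench import get_state, get_image, get_calibration, close_job gives the robot as it stands.
- The arm moves only by the shell command python3 -m crank 'ROWS' [FORCE]. ROWS is JSON, a list of rows, each a list of 5 numbers: the opening, from 0 (shut) to 1 (fully open), then the shift along the world's x, y, z in units of 0.2 m (1.0 is 0.2 m), then the turn about the world's z in units of 2 pi rad (1.0 is 2 pi rad). A call has 1 to 5 rows; each row is the pose to reach, as a shift and turn from the pose commanded when the call began, turning the shorter way round; what a row does not reach only later rows make up. A row lasts 1/8 s, in which the tool goes at most 62.5 mm and 10.7 degrees, less where a joint would pass 70% of its speed; a pose out of reach is approached as far as the arm can. A call with a number of a shift or a turn outside -1 to 1 is refused whole. A call with a gripper value outside its range is refused whole. The fingers move at their own pace and stop on an object; FORCE is the grip in N (left out, the last holds). Time passes only in rows, so rows that repeat a pose let the fingers close. It gives the time, the measured TCP pose, the force, the opening and the grip force at its end, in the units of the state.
- get_state(): the state, without advancing time (a new reading comes with each control period).
- get_image(name): name is "side" or "top"; returns the picture (480x640x3 uint8, red, green, blue); there is no depth.
- get_calibration(name): a dict with "fovy" (degrees; the focal length in pixels is half the picture's height over the tangent of half this angle, whatever the lens; pixels are square), "cx", "cy" (the principal point, pixels), "R" (3x3) and "t" (3): a world point X has camera coordinates R X + t. Camera axes: x right, y down, z forward; pixel columns grow to the right and rows downward; lengths in m; the calibration is good to about 2 mm. A picture is of the moment at which its call begins. get_calibration takes no time and is no camera call.
- close_job(): hands the job in; it is judged then, once.
The state is a dict: "time": time; "joint_positions": joint angles; "qd": joint speeds; "joint_torque": joint torques, N m; "position": TCP position; "tool_rot": TCP orientation; "ft_force": force on the tool from outside, world axes, zero at the start; "torque": the same for the moment, N m; "grip_width": opening from 0.0 (shut) to 1.0 (fully open); "grip_force": force on a finger pad.
Only numpy, scipy, OpenCV 4.12 (cv2) and the standard library are available. Lean on these libraries where they do the work, as an engineer would, in place of code of your own. Each camera call takes 0.05 s, during which the arm holds its last target. There are 200 camera calls.

## Task

Stand the tipped square canister back upright on the dark strip, mouth up, and let it go, leaving its two neighbours standing where they are. Then lift the sprung tweezers level off their rest and hold them with both bent tips a few centimetres above the canister's mouth, ready to take the stone inside, squeezed so that the pin on the moving arm lines up with the nose of the rider on the gauge bar (the marked tip gap). Finish while still holding them there, steady at that gap and touching nothing else: do not put them down or let go.

Things in the scene. Friction and masses are not known exactly. Their poses are not given: they have to be found in the camera images.
- lane: Fixed dark strip on the table, 110 (x) by 400 (y) mm, 6 mm thick; origin at the centre of its underside (on the table), z up, the row runs along its y. It has three places 140 mm apart along y, at -140, 0 and +140 mm; the canister lies at any one of them.
- canister_center (a point): Centre of the open aluminium canister: a square tube, 46 by 46 mm outside, 84 mm tall, with a heavy 14 mm base (0.15 to 0.31 kg, centre of mass about 22 mm below this point on the base side), walls 4 mm, a round stone fixed inside. Its z axis points from base to mouth. It starts lying on one flat side on the strip, z roughly along the row.
- canister_mouth (a point): Centre of the canister's open mouth (the plane of its rim), 42 mm from its centre; z points out of the mouth.
- tin: Neighbour standing in the row: round metal tin, 52 mm across, 52 mm tall; origin under its centre.
- woodblock: Neighbour standing in the row: wooden sample block, 50 by 50 by 50 mm; origin under its centre.
- rest: Fixed wooden rest, base plate 220 (x) by 75 (y) by 6 mm, origin under it; two posts, tops 34 mm above the table, at x = -113 to -87 mm (40 mm wide) and x = +39 to +53 mm (75 mm wide), carry the tweezers; free between the posts for the fingers.
- tweezers_grip (a point): Centre between the finger grips of the steel tweezers (0.1 kg), which are 14 mm tall: a plate 28 mm long on the fixed arm (+y side, outer face 20 mm from here) and a 14 mm round stud on the moving arm (-y side). 40 mm above the table on the rest. x points to the tips, z up. Width over the grips along y: 40 mm open, 10 mm less per 0.1 rad of squeeze. Tips 78 mm ahead, 25 mm lower.
- fixed_tip (a point): End of the fixed arm's tip, bent downwards. Blades are 12 mm tall; the spine with the hinge lies 100 mm behind the grips (-x), the gauge bar crosses on top, 45 mm ahead of the grips.
- moving_tip (a point): End of the moving arm's tip, bent downwards. Tip gap is 47 mm when open, shrinking by 18 mm per 0.1 rad of squeeze.
- squeeze (a joint): Squeeze of the moving arm about the spine, rad: 0 open, 0.24 shut; a spring opens it (about 2.5 N at the grips when open, 7 N at 0.12).
- rider (a joint): Setting of the rider, the mark on the gauge bar, in the same measure as squeeze: the gap is right when squeeze equals rider (between 0.09 and 0.16 rad). It is clamped tight and stays where it is.
- pin (a point): Top of the thin upright pin on the moving arm, 160 mm from the hinge, just tipward of the gauge bar.
- mark (a point): The point of the rider's nose, 160 mm from the hinge; the pin must stand at this point. Axes as the tweezers'; y is across.
Not all that is in view belongs to the job. What is shaped like the rest but purple is not meant. Leave any turquoise look-alike of the part that bears canister_center alone.

How it is judged:
On the way, in this order (a step that is already met when the one before it is completed fails the run):
1. the canister stands upright on the strip, mouth up, let go (angle between canister_center's own z axis and vertical below 0.12 rad and z of canister_mouth in the frame of lane between 0.083 and 0.097 m and x of canister_center in the frame of lane between -0.045 and 0.045 m and y of canister_center in the frame of lane between -0.19 and 0.19 m and contact force between canister and the fingers below 0.1 N), for 0.3 s.
2. the tweezers are lifted off the rest (height (world z) of tweezers_grip above 0.07 m and contact force between tweezers and the fingers above 1 N), for 0.2 s.
At the end, for the whole second after the job is handed in: Canister upright (0.12 rad), let go, on the strip (45 mm across, 190 mm along). Fingers hold the tweezers still and level (0.35 rad), touching nothing else; pin within 2.5 mm of the rider's nose; both tips within 32 mm of the mouth's axis, 5 to 90 mm above it (all of step 1 and y of pin in the frame of mark between -0.0025 and 0.0025 m and velocity of joint squeeze between -0.1 and 0.1 rad/s and linear speed of each of canister, tweezers below 0.03 m/s and horizontal distance between each of fixed_tip, moving_tip and canister_mouth below 0.032 m and z of fixed_tip in the frame of canister_mouth between 0.005 and 0.09 m and z of moving_tip in the frame of canister_mouth between 0.005 and 0.09 m and angle between tweezers_grip's own z axis and vertical below 0.35 rad and contact force between tweezers and the fingers above 1 N and contact force between tweezers and canister below 0.1 N and contact force between tweezers and rest below 0.1 N and contact force between tweezers and lane below 0.1 N and contact force between tweezers and tin below 0.1 N and contact force between tweezers and woodblock below 0.1 N); the arm keeps its last pose, push and grip.
It fails at once if a neighbour in the row (tin or wood block) is knocked over or shifted by more than 3 cm (angle between any of tin, woodblock's own z axis and vertical above 0.4 rad or distance of any of tin, woodblock from where it was at the start of the episode above 0.03 m).
It also fails if it takes over 51 s, if anything falls off the work surface, if the arm or the gripper's body presses on something with over 40 N, if the wrist force passes 120 N, or if a joint passes its speed limit or range.

## Working session

There is one attempt and no reset: what is moved stays moved. The work goes in short steps, Python scripts to look and compute and a shell command to move; the robot and the scene stay as the last step left them, time stands still between calls to the robot, and variables do not carry over. Pictures are saved under pics/ and viewed, at most 10 in all, crops included, and the job is handed in when it is done.

```bash
ls; mkdir -p pics
python3 - <<'E'
from bench import *
import cv2
for n in("top","side"):
    cv2.imwrite(f"pics/{n}0.png",get_image(n)[:,:,::-1]); c=get_calibration(n); print(n,c)
print(get_state())
E
```

```text
pics
top {'fovy': 45.36830559721746, 'cx': 320.14247356207886, 'cy': 235.14377779080124, 'R': array([[-0.0133948 , -0.99986446,  0.0095728 ],
       [-0.99908266,  0.01299367, -0.04080452],
       [ 0.0406746 , -0.01011058, -0.99912129]]), 't': array([-0.07159295,  0.44634498,  1.03445437])}
side {'fovy': 49.6364021541181, 'cx': 317.24806876648915, 'cy': 235.61136693790422, 'R': array([[-0.92767462, -0.37302529,  0.0164904 ],
       [-0.23856506,  0.55815467, -0.79470125],
       [ 0.28723947, -0.74115821, -0.60677672]]), 't': array([0.38913212, 0.20192253, 0.84583681])}
{'time': 0.1, 'joint_positions': array([ 1.3381316 ,  0.32174524, -0.07006938,  1.45153851,  0.02264895,
        1.37078082, -0.05690364]), 'qd': array([ 0.00089622, -0.00193527,  0.00100276, -0.0038502 , -0.00093239,
        0.00047936,  0.00040321]), 'joint_torque': array([ 1.19411834e-04, -4.92570984e+01, -4.05747285e-01, -3.13397920e+01,
       -6.41783117e-02,  3.95293278e-02,  4.98754923e-05]), 'position': array([ 0.15858369, -0.62986184,  0.22158041]), 'tool_rot': array([-3.11606978e+00, -3.86461175e-01,  5.49418938e-04]), 'ft_force': array([ 0.49242306, -0.06384203,  0.38169975]), 'torque': array([ 0.00300151, -0.00095402,  0.02113625]), 'grip_force': 0.0, 'grip_width': 0.9991557765982744}
```

View pics/top0.png

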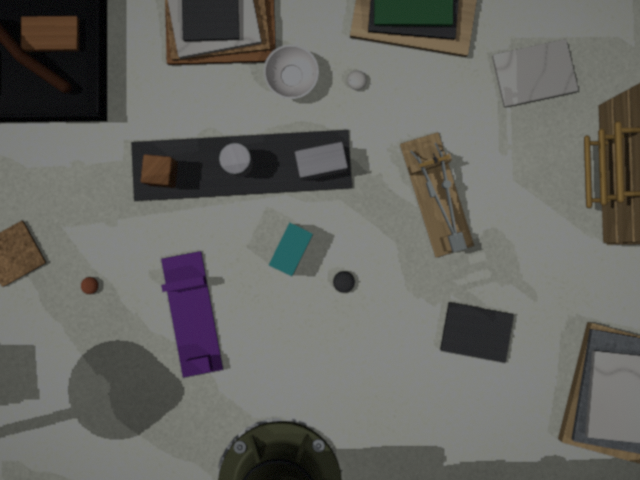

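View pics/side0.png

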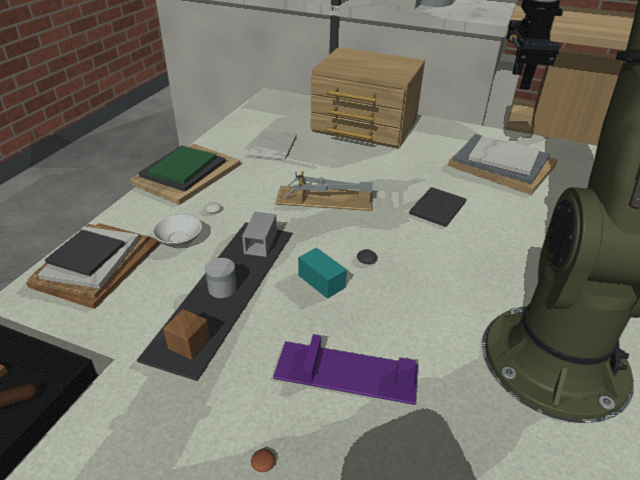

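Top view: lane (133–352, 130–200), wood block (157,170), tin (235,158), canister (321,160); the rest with the tweezers runs (425,140)–(455,250). Side view: canister mouth faces +y, towards the tin; tweezer tips point to +x.

```bash
cat > h.py <<'E'
from bench import *
import numpy as np, cv2
def K(n):
    c=get_calibration(n); f=240/np.tan(np.radians(c["fovy"])/2); return c,f
def ray(n,p,z):
    c,f=K(n); d=c["R"].T@np.array([(p[0]-c["cx"])/f,(p[1]-c["cy"])/f,1]); o=-c["R"].T@c["t"]
    return o+d*(z-o[2])/d[2]
def proj(n,X):
    c,f=K(n); v=c["R"]@np.array(X)+c["t"]; return f*v[:2]/v[2]+[c["cx"],c["cy"]]
def grip(): # tool y azimuth deg
    s=get_state(); R=cv2.Rodrigues(s["tool_rot"])[0]; return s, np.degrees(np.arctan2(R[1,1],R[0,1]))
E
python3 - <<'E'
from h import *
t=cv2.imread("pics/top0.png"); s=cv2.imread("pics/side0.png")
hsv=cv2.cvtColor(t,cv2.COLOR_BGR2HSV)
m=np.uint8((hsv[...,2]<75)*255); m[:, :125]=0; m[:120]=0;m[205:]=0; m[:,360:]=0
c=max(cv2.findContours(m,0,2)[0],key=cv2.contourArea); h=cv2.convexHull(c)
b=cv2.boxPoints(cv2.minAreaRect(h)); L=np.array([ray("top",p,.006) for p in b]); print("lane",L.round(4),L.mean(0))
lane=np.zeros(m.shape,np.uint8); cv2.fillConvexPoly(lane,h,255)
m2=np.uint8((hsv[...,2]>85)*255)&cv2.erode(lane,np.ones((3,3)))
for c in cv2.findContours(m2,0,2)[0]:
    if cv2.contourArea(c)>200:
        r=cv2.minAreaRect(c); print(r, np.array([ray("top",p,.052)[:2] for p in cv2.boxPoints(r)]).round(4).tolist())
a=cv2.resize(t[120:265,385:495],None,fx=4,fy=4,interpolation=2)
cv2.imwrite("pics/tw.png",a)
cv2.imwrite("pics/tws.png",cv2.resize(s[160:220,265:385],None,fx=6,fy=6,interpolation=2))
cv2.imwrite("pics/both.png",cv2.resize(np.hstack([t[125:195,285:365],s[205:275,225:305]]),None,fx=5,fy=5,interpolation=2))
E
```

```text
lane [[ 0.6216  0.2674  0.006 ]
 [ 0.6404 -0.1476  0.006 ]
 [ 0.5305 -0.152   0.006 ]
 [ 0.5123  0.2613  0.006 ]] [0.57619465 0.0572749  0.006     ]
((155.0, 167.5), (23.0, 26.0), 90.0) [[0.5862, 0.2326], [0.5856, 0.1872], [0.5452, 0.1873], [0.5458, 0.2326]]
((320.5384521484375, 159.1923065185547), (26.083444595336914, 47.65622329711914), 78.69007110595703) [[0.5917, -0.0343], [0.6073, -0.1165], [0.562, -0.1248], [0.5466, -0.0427]]
((234.0, 157.50001525878906), (28.991374969482422, 28.991374969482422), 45.0) [[0.5821, 0.1078], [0.6178, 0.0717], [0.5812, 0.0361], [0.5456, 0.0722]]
```

View pics/tw.png

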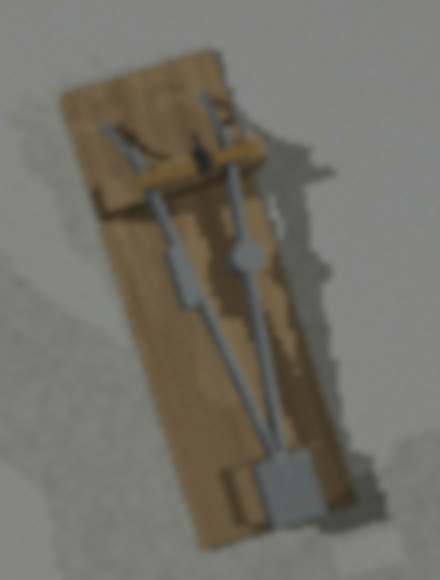

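View pics/both.png

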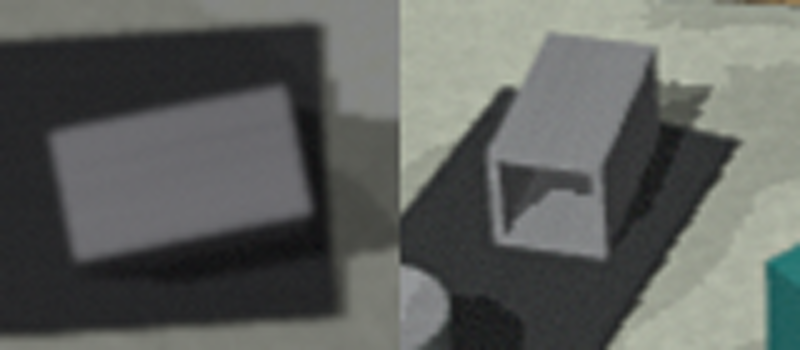

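```bash
R='x'; python3 -m crank '[[1,0.69,0.956,0,0.08],[1,0.69,0.956,0,0.08],[1,0.69,0.956,0,0.08],[1,0.69,0.956,0,0.08],[1,0.69,0.956,0,0.08]]' 5
python3 -m crank '[[1,0.69,0.956,0,0.08],[1,0.69,0.956,0,0.08],[1,0.69,0.956,0,0.08],[1,0.69,0.956,0,0.08],[1,0.69,0.956,0,0.08]]'
python3 -m crank '[[1,0.69,0.956,0,0.08],[1,0.69,0.956,0,0.08],[1,0.69,0.956,0,0.08],[1,0.69,0.956,0,0.08],[1,0.69,0.956,0,0.08]]'
python3 - <<'E'
from h import *
s,a=grip(); print(s["position"],a,s["time"])
for n,p in dict(plate=(431,188.5),stud=(446.75,183.75),ft=(385+27,120+31.5),mt=(385+51.5,120+24),hinge=(385+72.5,120+123)).items(): print(n,ray("top",p,.047 if n in("plate","stud") else .04).round(4))
E
```

```text
time: 0.72
position: [0.3002, -0.4353, 0.2227]
tool_rot: [-2.919, -1.161, -0.002]
ft_force: [-0.4, -0.3, 0.6]
grip_width: 0.999
grip_force: 0.0
time: 1.35
position: [0.4368, -0.2447, 0.2226]
tool_rot: [-2.539, -1.849, -0.002]
ft_force: [-0.2, -0.7, -0.2]
grip_width: 1.0
grip_force: 0.0
time: 1.98
position: [0.574, -0.0541, 0.222]
tool_rot: [-2.001, -2.42, -0.003]
ft_force: [-0.1, -1.8, 0.2]
grip_width: 1.002
grip_force: 0.0
[ 0.57396263 -0.05408456  0.22196205] 10.80994098465301 1.975
plate [ 0.5235 -0.2735  0.047 ]
stud [ 0.5316 -0.3015  0.047 ]
ft [ 0.5908 -0.2425  0.04  ]
mt [ 0.6038 -0.2864  0.04  ]
hinge [ 0.4271 -0.3198  0.04  ]
```

```bash
python3 -m crank '[[1,0,0,-0.3,0],[1,-0.005,-0.01,-0.6,0],[1,-0.005,-0.01,-0.9,0],[1,-0.005,-0.01,-0.9,0]]'
python3 -m crank '[[1,0,0,-0.135,0],[1,0,0,-0.135,0],[0.4,0,0,-0.135,0],[0.4,0,0,-0.135,0],[0.4,0,0,-0.135,0]]' 6
python3 -m crank '[[0.4,0,0,0,0],[0.4,0,0,0,0],[0.4,0,0,0,0]]' 6
```

```text
time: 2.48
position: [0.5667, -0.0616, 0.0377]
tool_rot: [-2.006, -2.406, 0.01]
ft_force: [-0.5, -0.3, 0.0]
grip_width: 0.997
grip_force: 0.0
time: 3.1
position: [0.5724, -0.0589, 0.0167]
tool_rot: [2.007, 2.415, 0.001]
ft_force: [0.2, -0.3, 1.3]
grip_width: 0.743
grip_force: 0.0
time: 3.48
position: [0.5718, -0.0587, 0.0157]
tool_rot: [2.008, 2.416, 0.0]
ft_force: [-0.1, -0.4, 1.2]
grip_width: 0.525
grip_force: 6.0
```

```bash
python3 -m crank '[[0.4,0,0,0.08,0],[0.4,0,0,0.16,0],[0.4,0,0,0.24,0],[0.4,0,0,0.32,0],[0.4,0,0,0.32,0]]'
python3 - <<'E'
from h import *
cv2.imwrite("pics/c1.png",cv2.resize(get_image("side")[150:300,180:330,::-1],None,fx=3,fy=3))
E
```

```text
time: 4.1
position: [0.5731, -0.0589, 0.0816]
tool_rot: [2.006, 2.413, 0.002]
ft_force: [0.1, -0.3, -0.9]
grip_width: 0.532
grip_force: 6.0
```

View pics/c1.png

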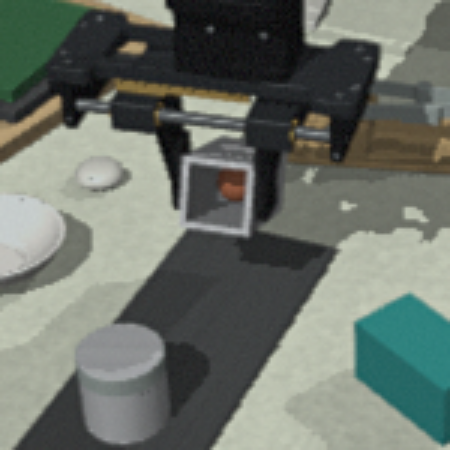

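The canister hangs nearly level in the fingers (mouth at about (218,190) in the crop), so friction is holding it; I'll lower a bit and relax the grip to let the base swing down.

```bash
python3 -m crank '[[0.4,0,0,-0.06,0],[0.4,0,0,-0.12,0],[0.4,0,0,-0.12,0],[0.4,0,0,-0.12,0]]' 4
python3 -m crank '[[0.4,0,0,0,0],[0.4,0,0,0,0],[0.4,0,0,0,0]]' 3
python3 - <<'E'
from h import *
cv2.imwrite("pics/c2.png",cv2.resize(get_image("side")[150:300,180:330,::-1],None,fx=3,fy=3))
E
```

```text
time: 4.65
position: [0.5713, -0.0587, 0.0549]
tool_rot: [-2.007, -2.415, 0.001]
ft_force: [0.1, 0.6, -2.0]
grip_width: 0.529
grip_force: 4.0
time: 5.03
position: [0.5718, -0.0588, 0.0557]
tool_rot: [2.008, 2.416, 0.0]
ft_force: [0.2, -0.3, -2.1]
grip_width: 0.53
grip_force: 3.0
```

View pics/c2.png

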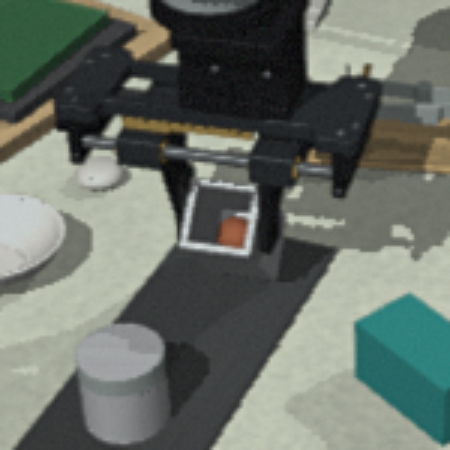

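The canister's base has drooped partly (mouth at about (218,218) in the crop, tilted roughly 35°). I'll set the base edge on the strip and swing the mouth over it.

```bash
python3 -m crank '[[0.4,-0.014,0.075,0,0],[0.4,-0.028,0.15,0,0],[0.4,-0.028,0.15,-0.04,0],[0.4,-0.028,0.15,-0.08,0],[0.4,-0.028,0.15,-0.08,0]]' 4
python3 - <<'E'
from h import *
cv2.imwrite("pics/c3.png",cv2.resize(get_image("side")[150:300,180:330,::-1],None,fx=3,fy=3))
E
```

```text
time: 5.7
position: [0.5662, -0.0279, 0.0394]
tool_rot: [-2.006, -2.417, -0.001]
ft_force: [0.5, -0.0, -0.3]
grip_width: 0.53
grip_force: 4.0
```

View pics/c3.png

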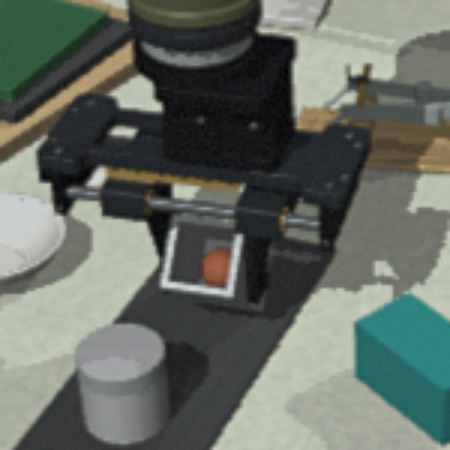

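Force dropped to -0.3 N, so the base edge rests on the strip (tilt about 30°). Now the arc.

```bash
python3 -m crank '[[0.4,0.006,-0.035,0.02,0],[0.4,0.013,-0.071,0.04,0],[0.4,0.021,-0.112,0.053,0],[0.4,0.029,-0.154,0.066,0],[0.4,0.029,-0.154,0.066,0]]'
python3 -m crank '[[0.4,0.008,-0.044,0.003,0],[0.4,0.016,-0.087,0.004,0],[0.4,0.024,-0.12,0,0],[0.4,0.028,-0.15,-0.008,0],[0.4,0.028,-0.15,-0.008,0]]'
python3 - <<'E'
from h import *
cv2.imwrite("pics/c4.png",cv2.resize(get_image("side")[150:300,180:330,::-1],None,fx=3,fy=3))
E
```

```text
time: 6.38
position: [0.5722, -0.061, 0.053]
tool_rot: [2.01, 2.414, -0.0]
ft_force: [-0.9, -0.1, -1.5]
grip_width: 0.527
grip_force: 4.0
time: 7.0
position: [0.5774, -0.0903, 0.0508]
tool_rot: [-2.009, -2.415, 0.001]
ft_force: [-0.3, 0.8, -1.2]
grip_width: 0.53
grip_force: 4.0
```

View pics/c4.png

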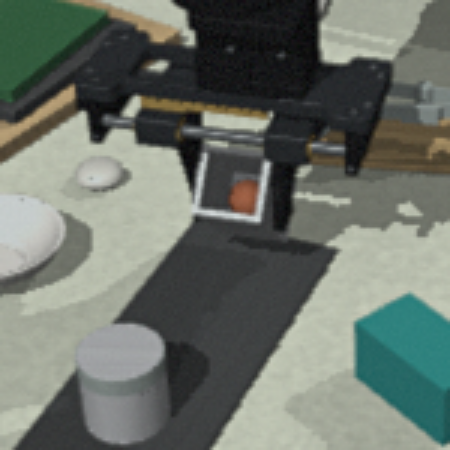

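The base slid instead of pivoting (mouth still tilted, (235,185) in the crop). Pad friction holds the canister, so I'll move back along the lane, relax the grip to 3 N and bob vertically so it slips towards hanging.

```bash
python3 -m crank '[[0.4,-0.02,0.1,0.05,0],[0.4,-0.04,0.2,0.05,0],[0.4,-0.04,0.2,0.15,0],[0.4,-0.04,0.2,0.03,0],[0.4,-0.04,0.2,0.15,0]]' 3
python3 -m crank '[[0.4,0,0,-0.12,0],[0.4,0,0,0,0],[0.4,0,0,-0.12,0],[0.4,0,0,0,0],[0.4,0,0,0,0]]' 3
python3 - <<'E'
from h import *
cv2.imwrite("pics/c5.png",cv2.resize(get_image("side")[150:300,180:330,::-1],None,fx=3,fy=3))
E
```

```text
time: 7.68
position: [0.567, -0.0497, 0.0796]
tool_rot: [-2.005, -2.413, 0.005]
ft_force: [0.3, 0.6, -1.2]
grip_width: 0.528
grip_force: 3.0
time: 8.3
position: [0.5716, -0.0497, 0.0838]
tool_rot: [2.005, 2.413, 0.004]
ft_force: [0.6, -0.3, -1.9]
grip_width: 0.525
grip_force: 3.0
```

View pics/c5.png

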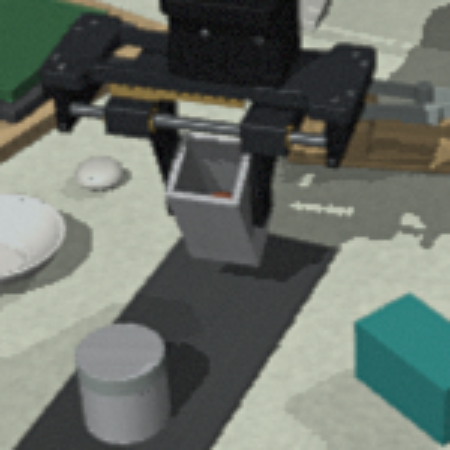

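The canister is now ~70° upright (mouth at (210,170), base at (225,255) in the crop). A few more bobs, then lower to contact.

```bash
python3 -m crank '[[0.4,0,0,-0.1,0],[0.4,0,0,0.02,0],[0.4,0,0,-0.1,0],[0.4,0,0,0.02,0],[0.4,0,0,0,0]]' 3
python3 -m crank '[[0.4,0,0,-0.05,0],[0.4,0,0,-0.1,0],[0.4,0,0,-0.12,0],[0.4,0,0,-0.14,0],[0.4,0,0,-0.14,0]]' 3
python3 -m crank '[[0.4,0,0,-0.02,0],[0.4,0,0,-0.04,0],[0.4,0,0,-0.04,0]]' 3
```

```text
time: 8.98
position: [0.5704, -0.0495, 0.0809]
tool_rot: [2.007, 2.415, 0.002]
ft_force: [0.3, 0.0, -2.0]
grip_width: 0.524
grip_force: 3.0
time: 9.6
position: [0.5694, -0.0495, 0.0529]
tool_rot: [-2.008, -2.416, 0.0]
ft_force: [0.5, 0.4, -0.9]
grip_width: 0.528
grip_force: 3.0
time: 9.98
position: [0.5702, -0.0498, 0.0456]
tool_rot: [2.007, 2.415, 0.001]
ft_force: [0.5, -1.2, 1.6]
grip_width: 0.531
grip_force: 3.0
```

```bash
python3 -m crank '[[0.7,0,0,0,0],[0.8,0,0,0,0],[0.9,0,0,0,0],[1,0,0,0,0],[1,0,0,0,0]]' 3
python3 -m crank '[[1,0,0,0.25,0],[1,0,0,0.5,0],[1,0,0,0.75,0],[1,0,-0.3,0.75,0],[1,0,-0.6,0.75,0]]' 3
python3 -m crank '[[1,0,-0.3,0,0],[1,0,-0.6,0,0],[1,0,-0.9,0,0],[1,0,-0.9,0,0]]' 3
cat > can.py <<'E'
from h import *
t=get_image("top")[:,:,::-1].copy(); s=get_image("side")[:,:,::-1].copy()
cv2.imwrite("pics/t_last.png",t); cv2.imwrite("pics/s_last.png",s)
t0=cv2.imread("pics/top0.png")
hsv=cv2.cvtColor(t,cv2.COLOR_BGR2HSV)
lane=np.zeros((480,640),np.uint8); cv2.fillConvexPoly(lane,np.int32([proj("top",p) for p in [(.6216,.2674,.006),(.6404,-.1476,.006),(.5305,-.152,.006),(.5123,.2613,.006)]]),255)
m=np.uint8((hsv[...,2]>75)*255)&cv2.erode(lane,np.ones((5,5)))
for c in cv2.findContours(m,0,2)[0]:
    if cv2.contourArea(c)>150:
        r=cv2.minAreaRect(c); print(np.round(r[0],1),np.round(r[1],1),round(r[2],1),"z.09:",ray("top",r[0],.09)[:2].round(4),"z.052",ray("top",r[0],.052)[:2].round(4), "V",hsv[...,2][m>0].mean())
x,y=proj("top",(.57,-.06,.09)).astype(int)
E
python3 can.py
```

```text
time: 10.6
position: [0.5695, -0.0495, 0.0451]
tool_rot: [2.008, 2.416, -0.0]
ft_force: [0.2, -0.1, 1.0]
grip_width: 0.974
grip_force: 0.0
time: 11.22
position: [0.5703, -0.1704, 0.1966]
tool_rot: [2.003, 2.416, 0.001]
ft_force: [0.4, 0.5, 0.1]
grip_width: 1.003
grip_force: 0.0
time: 11.72
position: [0.5667, -0.3572, 0.1938]
tool_rot: [-2.02, -2.406, 0.005]
ft_force: [-0.3, 1.3, 0.3]
grip_width: 0.997
grip_force: 0.0
[155.4 169.3] [27.3 27.4] 5.7 z.09: [0.5565 0.1988] z.052 [0.5625 0.2093] V 109.22872579918955
[234. 158.] [30. 30.] 90.0 z.09: [0.574  0.0667] z.052 [0.5808 0.072 ] V 109.22872579918955
[313.8 156.7] [28.  28.4] 78.7 z.09: [ 0.5746 -0.0678] z.052 [ 0.5814 -0.0679] V 109.22872579918955
[353.3 158. ] [56.4  6.1] 86.2 z.09: [ 0.5716 -0.1343] z.052 [ 0.5782 -0.137 ] V 109.22872579918955
```

Canister reads as a 28×28 px square at the mouth height: upright, at (0.575,-0.068), and released. Tin and block are unmoved. Next, turn to the tweezers.

```bash
python3 -m crank '[[1,-0.2,0.3,0,-0.12],[1,-0.2,0.3,0,-0.12],[1,-0.2,0.3,0,-0.12],[1,-0.2,0.3,0,-0.12],[1,-0.2,0.3,0,-0.12]]' 3
python3 -m crank '[[0.8,0,0,0,-0.112],[0.8,0,0,0,-0.112],[0.8,0,0,0,-0.112],[0.8,0,0,0,-0.112],[0.8,0,0,0,-0.112]]' 3
python3 - <<'E'
from h import *
s,a=grip(); p=s["position"]; print(p,a,(np.array([.5282,-.2894,.1])-p)/.2)
E
```

```text
time: 12.45
position: [0.5302, -0.2873, 0.1956]
tool_rot: [2.752, 1.514, 0.001]
ft_force: [-0.6, -0.1, -0.2]
grip_width: 0.996
grip_force: 0.0
time: 13.08
position: [0.5299, -0.2883, 0.1953]
tool_rot: [-3.105, -0.474, -0.0]
ft_force: [1.2, -0.1, -0.9]
grip_width: 0.799
grip_force: 0.0
[ 0.52990486 -0.28831871  0.19525965] -72.63157893494 [-0.00852428 -0.00540647 -0.47629826]
```

```bash
python3 -m crank '[[0.8,-0.009,-0.005,-0.25,0],[0.8,-0.009,-0.005,-0.5,0],[0.8,-0.009,-0.005,-0.7,0],[0.8,-0.009,-0.005,-0.87,0],[0.8,-0.009,-0.005,-0.87,0]]' 20
python3 -m crank '[[0.6,0,0,0,0],[0.5,0,0,0,0],[0.45,0,0,0,0],[0.4,0,0,0,0],[0.36,0,0,0,0]]' 20
python3 -m crank '[[0.33,0,0,0,0],[0.33,0,0,0,0],[0.33,0,0,0,0]]' 20
```

```text
time: 13.7
position: [0.5256, -0.2887, 0.0184]
tool_rot: [-3.102, -0.471, 0.007]
ft_force: [0.6, -0.2, 0.6]
grip_width: 0.798
grip_force: 0.0
time: 14.32
position: [0.5285, -0.2906, 0.022]
tool_rot: [3.106, 0.465, 0.002]
ft_force: [-0.4, 0.1, 2.9]
grip_width: 0.392
grip_force: 6.4
time: 14.7
position: [0.5287, -0.2907, 0.022]
tool_rot: [3.106, 0.465, 0.002]
ft_force: [0.3, 0.4, 5.6]
grip_width: 0.334
grip_force: 9.0
```

```bash
python3 -m crank '[[0.33,0,0,0.05,0],[0.33,0,0,0.1,0],[0.33,0,0,0.2,0],[0.33,0,0,0.3,0],[0.33,0,0,0.3,0]]'
python3 -m crank '[[0.33,0,0,0.1,0],[0.33,0,0,0.2,0],[0.33,0,0,0.2,0],[0.33,0,0,0.2,0]]'
python3 - <<'E'
from h import *
s,a=grip(); p=s["position"]; print(p,a,s["grip_width"],s["grip_force"],s["time"])
t=get_image("top")[:,:,::-1]; d=get_image("side")[:,:,::-1]
cv2.imwrite("pics/t2.png",t); cv2.imwrite("pics/s2.png",d)
x,y=proj("top",p+[.05,0.02,.02]).astype(int); u,v=proj("side",p+[.02,.0,.02]).astype(int); print(x,y,u,v)
cv2.imwrite("pics/last.png",cv2.resize(np.hstack([t[y-60:y+60,x-60:x+60],d[v-60:v+60,u-70:u+70]]),(780,360),interpolation=2))
E
```

```text
time: 15.32
position: [0.5295, -0.2914, 0.0841]
tool_rot: [3.104, 0.464, 0.006]
ft_force: [0.4, -0.5, -1.5]
grip_width: 0.333
grip_force: 6.6
time: 15.82
position: [0.5276, -0.2905, 0.121]
tool_rot: [-3.107, -0.465, 0.0]
ft_force: [-0.2, -1.1, -1.6]
grip_width: 0.331
grip_force: 6.6
[ 0.52757213 -0.2904864   0.12104649] -72.98374706674905 0.3312101951117064 6.6055476909969 15.825
440 147 313 142
```

View pics/last.png

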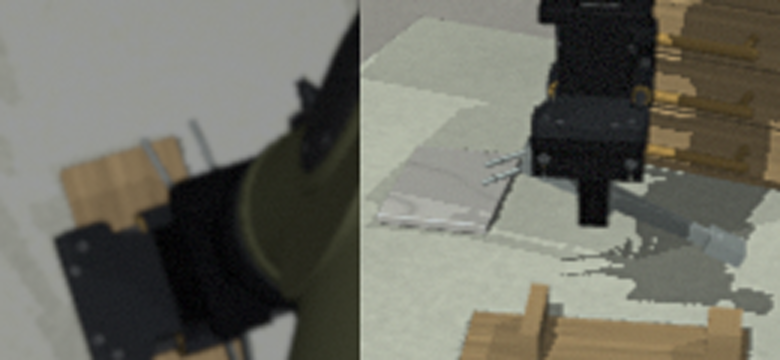

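The top tile shows both tips (about (145,138) and (193,121)). The side tile shows the tweezers lifted but pitched, spine low (720,240) and tips high (495,165), roughly 0.3 rad. I'll check numerically whether they are still drooping.

```bash
python3 -m crank '[[0.33,0,0,0,0],[0.33,0,0,0,0],[0.33,0,0,0,0],[0.33,0,0,0,0],[0.33,0,0,0,0]]'
python3 - <<'E'
from h import *
a=cv2.imread("pics/s2.png"); b=get_image("side")[:,:,::-1].copy(); cv2.imwrite("pics/s3.png",b)
for im in(a,b):
    m=(im[...,0].astype(int)-im[...,2]>3)&(im[...,0]>60)
    m=np.uint8(m*255); m[:90]=0;m[180:]=0;m[:,:270]=0;m[:,:][:,390:]=0
    n,l,st,ce=cv2.connectedComponentsWithStats(m)
    print([(st[i].tolist(),ce[i].round(1).tolist()) for i in range(1,n) if st[i][4]>6])
print(cv2.absdiff(a,b)[90:180,270:390].max())
print(proj("side",[.4271,-.3198,.04]),proj("side",[.4271,-.3198,.14]),proj("side",[.604,-.265,.115]))
E
```

```text
time: 16.55
position: [0.5278, -0.2905, 0.1212]
tool_rot: [3.107, 0.465, -0.0]
ft_force: [-0.4, -0.0, -0.7]
grip_width: 0.337
grip_force: 6.6
[([289, 129, 11, 13, 37], [296.3, 135.9]), ([285, 134, 8, 3, 9], [288.3, 135.0]), ([304, 141, 12, 6, 31], [310.2, 142.7]), ([326, 146, 45, 25, 226], [353.8, 159.1])]
[([284, 129, 16, 14, 60], [293.7, 136.0]), ([303, 141, 12, 5, 28], [309.9, 142.3]), ([326, 143, 22, 15, 74], [336.6, 150.9]), ([348, 156, 23, 15, 162], [361.1, 162.2])]
68
[366.83838102 187.17249855] [370.28730774 147.74495336] [285.34974758 153.42717362]
```

It is static now, but droops about 0.35 rad. I'll re-seat it on the rest and regrip with a tighter squeeze (more force) for a slow lift.

```bash
python3 -m crank '[[0.33,0,0,-0.15,0],[0.33,0,0,-0.3,0],[0.33,0,0,-0.4,0],[0.33,0,0,-0.45,0],[0.33,0,0,-0.5,0]]'
python3 -m crank '[[0.33,0,0,0,0],[0.4,0,0,0,0],[0.48,0,0,0,0],[0.52,0,0,0,0],[0.55,0,0,0,0]]'
python3 - <<'E'
from h import *
b=get_image("side")[:,:,::-1].copy(); a=cv2.imread("pics/side0.png"); t=get_image("top")[:,:,::-1].copy(); t0=cv2.imread("pics/top0.png")
cv2.imwrite("pics/s4.png",b); cv2.imwrite("pics/t4.png",t)
for im in(a,b):
    m=(im[...,0].astype(int)-im[...,2]>3)&(im[...,0]>60)
    m=np.uint8(m*255); m[:150]=0;m[220:]=0;m[:,:270]=0;m[:,:][:,390:]=0
    n,l,st,ce=cv2.connectedComponentsWithStats(m)
    print([(st[i].tolist(),ce[i].round(1).tolist()) for i in range(1,n) if st[i][4]>6])
print(grip())
E
```

```text
time: 17.23
position: [0.5283, -0.2907, 0.0214]
tool_rot: [3.106, 0.465, 0.001]
ft_force: [-1.4, 0.4, 7.4]
grip_width: 0.334
grip_force: 6.9
time: 17.85
position: [0.528, -0.2906, 0.0215]
tool_rot: [3.107, 0.465, 0.001]
ft_force: [0.2, 0.1, -0.9]
grip_width: 0.533
grip_force: 0.0
[([293, 177, 6, 5, 12], [296.2, 178.5]), ([285, 177, 87, 20, 575], [332.6, 185.1])]
[([288, 177, 12, 9, 19], [294.7, 180.1]), ([325, 181, 47, 10, 250], [353.3, 185.2]), ([286, 185, 28, 12, 92], [301.6, 188.1])]
({'time': 17.95, 'joint_positions': array([ 0.77001642,  0.42363813, -0.37588272,  1.76861019,  0.18244958,
        0.98322558, -0.95087194]), 'qd': array([0.00027577, 0.00094944, 0.00023299, 0.00080506, 0.00063019,
       0.00046021, 0.00046852]), 'joint_torque': array([ 5.91209420e-03, -4.75946474e+01, -4.36943829e+00, -2.62014627e+01,
       -5.00178896e-02, -4.10506816e-02,  1.72274764e-05]), 'position': array([ 0.52791124, -0.29056111,  0.02136496]), 'tool_rot': array([3.10672255e+00, 4.64964001e-01, 3.45755065e-04]), 'ft_force': array([-0.14713491,  0.31799464, -0.44582309]), 'torque': array([-0.00919474,  0.03585793, -0.00758581]), 'grip_force': 0.0, 'grip_width': 0.5426360710788951}, np.float64(-72.97614653333237))
```

```bash
python3 -m crank '[[0.45,0,0,0,0],[0.4,0,0,0,0],[0.35,0,0,0,0],[0.3,0,0,0,0],[0.25,0,0,0,0]]' 30
python3 -m crank '[[0.22,0,0,0,0],[0.22,0,0,0,0],[0.22,0,0,0,0]]' 30
python3 -m crank '[[0.22,0,0,0.01,0],[0.22,0,0,0.02,0],[0.22,0,0,0.04,0],[0.22,0,0,0.06,0],[0.22,0,0,0.08,0]]' 30
python3 -m crank '[[0.22,0,0,0.03,0],[0.22,0,0,0.08,0],[0.22,0,0,0.14,0],[0.22,0,0,0.2,0],[0.22,0,0,0.2,0]]' 30
cat > p.py <<'E'
from h import *
s,a=grip(); p=s["position"]; al=np.radians(a+90 if a<50 and a>-120 else a-90)
b=get_image("side")[:,:,::-1].copy(); cv2.imwrite("pics/s5.png",b)
m=(b[...,0].astype(int)-b[...,2]>3)&(b[...,0]>60)
m=np.uint8(m*255); m[:90]=0;m[200:]=0;m[:,:270]=0;m[:,390:]=0
n,l,st,ce=cv2.connectedComponentsWithStats(m)
print(p,a,[(st[i].tolist(),ce[i].round(1).tolist()) for i in range(1,n) if st[i][4]>6])
g=p+[0,0,.019]; x=np.array([np.cos(al),np.sin(al)])
for th in (0,.1,.2,.3,.4):
    c,q=np.cos(th),np.sin(th)
    print(th,"spine",proj("side",[*(g[:2]-.1*c*x),g[2]-.1*q]).round(1),"bladefront",proj("side",[*(g[:2]+.078*c*x),g[2]+.078*q]).round(1))
E
python3 p.py
```

```text
time: 18.58
position: [0.5278, -0.2904, 0.0212]
tool_rot: [-3.107, -0.465, 0.0]
ft_force: [0.4, -0.3, 0.0]
grip_width: 0.28
grip_force: 9.0
time: 18.95
position: [0.5278, -0.2905, 0.0212]
tool_rot: [3.107, 0.465, -0.0]
ft_force: [-0.6, 0.0, 0.8]
grip_width: 0.225
grip_force: 10.8
time: 19.58
position: [0.5278, -0.2906, 0.0376]
tool_rot: [3.107, 0.465, 0.0]
ft_force: [-0.3, -0.8, -1.3]
grip_width: 0.219
grip_force: 10.4
time: 20.2
position: [0.5288, -0.291, 0.0789]
tool_rot: [3.105, 0.465, 0.003]
ft_force: [-0.4, -0.6, -0.6]
grip_width: 0.225
grip_force: 10.4
[ 0.52879563 -0.2910337   0.07888715] -72.98280439962738 [([308, 90, 25, 7, 80], [319.6, 93.5]), ([286, 157, 29, 14, 109], [300.0, 162.3]), ([347, 159, 28, 10, 173], [362.4, 162.9]), ([326, 160, 21, 5, 40], [336.3, 162.5])]
0 spine [366.2 164.2] bladefront [286.4 159.7]
0.1 spine [365.7 168.1] bladefront [286.5 156.6]
0.2 spine [364.7 172. ] bladefront [286.9 153.5]
0.3 spine [363.3 175.6] bladefront [287.7 150.5]
0.4 spine [361.5 179.1] bladefront [288.9 147.6]
```

Level this time. Raise, turn the tips towards +y, and carry over to the canister.

```bash
python3 -m crank '[[0.22,0,0,0.07,0],[0.22,0,0,0.14,0.01],[0.22,0,0,0.21,0.03],[0.22,0,0,0.28,0.05],[0.22,0,0,0.35,0.07]]' 30
python3 -m crank '[[0.22,0,0,0,0.02],[0.22,0,0,0,0.04],[0.22,0,0,0,0.06],[0.22,0,0,0,0.08],[0.22,0,0,0,0.09]]' 30
python3 -m crank '[[0.22,0.03,0.04,0,0.02],[0.22,0.08,0.13,0,0.04],[0.22,0.15,0.25,0,0.06],[0.22,0.21,0.37,0,0.075],[0.22,0.25,0.44,0,0.084]]' 30
python3 -m crank '[[0.22,0.05,0.1,0,0],[0.22,0.09,0.2,0,0],[0.22,0.105,0.28,0,0],[0.22,0.105,0.305,0,0],[0.22,0.105,0.305,0,0]]' 30
cat > q.py <<'E'
from h import *
s,a=grip(); p=s["position"]; print(p,a,s["grip_width"],s["grip_force"],s["time"])
al=np.radians(a+90); X=np.array([np.cos(al),np.sin(al),0]); Y=np.array([-X[1],X[0],0]); Z=np.array([0,0,1.])
g=p+[0,0,.019]
w=s["grip_width"]*.087
Y0=w/2-.020  # tweezers origin relative to gripper centre along Y
pose=lambda x,y,z: g+x*X+(y+Y0)*Y+z*Z
t=get_image("top")[:,:,::-1].copy(); d=get_image("side")[:,:,::-1].copy()
cv2.imwrite("pics/tq.png",t); cv2.imwrite("pics/sq.png",d)
for n,im in(("top",t),("side",d)):
    print(n,{k:proj(n,pose(*v)).round(1).tolist() for k,v in dict(spine=(-.1,0,0),gauge=(.045,0,.01),pinz10=(.06,0,.01),pinz20=(.06,0,.02),ftip=(.078,.0235,-.025),ftipup=(.078,.0235,0)).items()})
    # tip-gauge patch: rectify plane z=g+.015, x 35..85 mm, y -30..30, 1 mm/px
    pts=np.array([[proj(n,pose(x/1000,y/1000,.015)) for y in range(30,-31,-1)] for x in range(85,29,-1)],np.float32)
    r=cv2.remap(im,pts[...,0],pts[...,1],cv2.INTER_CUBIC); cv2.imwrite(f"pics/r_{n}.png",r)
    h=cv2.cvtColor(r,cv2.COLOR_BGR2HSV)
    ch="".join
    print("    y +30 .. -30")
    for i in range(0,56,2):
        print(85-i,ch(("#" if v<45 else "o" if sat>85 else "*" if b-rr>4 else ".") for v,sat,b,rr in zip(h[i,:,2],h[i,:,1],r[i,:,0].astype(int),r[i,:,2].astype(int))))
E
python3 q.py
```

```text
time: 20.88
position: [0.5277, -0.2905, 0.1481]
tool_rot: [2.928, 1.138, -0.0]
ft_force: [-0.2, -0.4, -1.5]
grip_width: 0.222
grip_force: 10.4
time: 21.5
position: [0.5277, -0.2905, 0.1476]
tool_rot: [-2.496, -1.907, 0.0]
ft_force: [0.5, -0.2, -0.7]
grip_width: 0.221
grip_force: 10.4
time: 22.12
position: [0.5784, -0.2009, 0.1477]
tool_rot: [1.911, 2.494, 0.001]
ft_force: [0.8, -0.6, -0.7]
grip_width: 0.223
grip_force: 10.3
time: 22.75
position: [0.5985, -0.142, 0.1472]
tool_rot: [1.915, 2.49, -0.001]
ft_force: [0.1, 0.9, -0.6]
grip_width: 0.227
grip_force: 10.4
[ 0.59848172 -0.14195383  0.14723133] 14.8587184572178 0.2271449126824693 10.357023342512548 22.75
top {'spine': [421.0, 109.1], 'gauge': [331.8, 132.3], 'pinz10': [322.4, 134.9], 'pinz20': [322.5, 133.5], 'ftip': [315.2, 156.7], 'ftipup': [315.3, 153.8]}Traceback (most recent call last):
  File "q.py", line 13, in <module>
    pts=np.array([[proj(n,pose(x/1000,y/1000,.015)) for y in range(30,-31,-1)] for x in range(85,29,-1)],np.float32)
                   ~~~~^^^^^^^^^^^^^^^^^^^^^^^^^^^^
  File "h.py", line 9, in proj
    c,f=K(n); v=c["R"]@np.array(X)+c["t"]; return f*v[:2]/v[2]+[c["cx"],c["cy"]]
        ~^^^
  File "h.py", line 4, in K
    c=get_calibration(n); f=240/np.tan(np.radians(c["fovy"])/2); return c,f
ValueError: time passes only in moves, steps and waits
```

```bash
sed -i 's/^def K/import functools\n@functools.cache\ndef K/' h.py; python3 q.py
```

```text
[ 0.59843178 -0.14288065  0.14716024] 14.775583195552995 0.22464104424062947 10.357331929262727 22.85
top {'spine': [421.6, 109.1], 'gauge': [332.4, 132.2], 'pinz10': [323.0, 134.8], 'pinz20': [323.1, 133.4], 'ftip': [315.8, 156.6], 'ftipup': [315.8, 153.7]}
    y +30 .. -30
85 oooooo.####..................................................
83 oo......##...................................................
81 o...........****.............................................
79 .........#...**..............................................
77 .....*...##....**............................................
75 ...***....#..***...................*.........................
73 ....****..##..****...*.......................................
71 ......*........***...........................................
69 ...*...*...#..***............................................
67 ......**........**...........................................
65 .....******......*...........................................
63 ........**..*....*...........................................
61 .....*...**..............................
[... 2290 characters left out ...]
oooooo..****.####........##..............oo....ooo
49 #........ooooooooo........##.......####.............ooooo.ooo
47 ##.......ooooooooooooooooooooo.....####............oooooooooo
45 ###.....ooooooooooooooooooooooooooo.###....oooooooooooooooooo
43 ####*..ooooooooooooooooooooooooooooo##.*..ooooooooooooooooooo
41 ####....oooooooooooooooooooooooooooo##....ooooooooooooooooooo
39 #####....ooooooooooooooooooooooooooo###......oooooooo...ooooo
37 #####............o.....oooooooooo..........................oo
35 #####..**...........***.#########............................
33 ######.*****************#########............................
31 ######..*****************#########...........................
```

```bash
python3 -m crank '[[0.25,0,0,0,0],[0.27,0,0,0,0],[0.29,0,0,0,0],[0.31,0,0,0,0],[0.325,0,0,0,0]]' 30
python3 -m crank '[[0.335,0,0,0,0],[0.345,0,0,0,0],[0.345,0,0,0,0]]' 30
sed -i 's/^        print(85-i.*/        pass/' q.py
cat >> q.py <<'E'
    print(n)
    g=h[...,2]; 
    for i in range(15,56): print(85-i,"".join("o" if h[i,j,1]>85 and g[i,j]>45 else ("*" if int(r[i,j,0])-int(r[i,j,2])>4 else str(min(9,g[i,j]//18))) for j in range(61)))
E
sed -i 's/^g=p+/G=g=p+/; s/x,y,z: g+/x,y,z: G+/' q.py
python3 q.py
```

```text
time: 23.58
position: [0.5988, -0.1415, 0.1472]
tool_rot: [1.915, 2.49, 0.0]
ft_force: [0.4, -0.8, -1.5]
grip_width: 0.318
grip_force: 7.1
time: 23.95
position: [0.5988, -0.1415, 0.1472]
tool_rot: [1.915, 2.49, 0.0]
ft_force: [0.2, 0.1, -0.5]
grip_width: 0.346
grip_force: 6.1
[ 0.59878539 -0.14146382  0.14717465] 14.866351616909734 0.34567049718038745 6.146111728157848 23.95
top {'spine': [421.6, 112.0], 'gauge': [332.4, 135.3], 'pinz10': [323.0, 137.9], 'pinz20': [323.1, 136.5], 'ftip': [315.8, 159.6], 'ftipup': [315.8, 156.8]}
    y +30 .. -30
top
70 4445***544322222222346777643334***433333334578888888888888888
69 44445655443222222223467*76433345****3333334678888888888888888
68 44445555433222222223467*764333455**43333345678888888888888888
67 4444**65443322222223467*76433345***43333345688888888888888888
66 55445**554433333222346*77543333***543333345788888888888888888
65 66655***55555444433456*765433334***43333346788888888888888888
64 777666***6666666555556776543333455543333356788888888888888888
63 777766***777777777*677776543333455543333356888888888888888888
62 77776666*777777*77777
[... 4265 characters left out ...]
ooooo7oooooooooooooooooo222*34oooooooo777ooooooooo
39 1111124ooooo67788776ooooo55ooooooo3222223ooo77888888888777ooo
38 1*111245555567888887655555554456653322223oo568888888888877788
37 1*11124555555789999765554554444565432222223468999999999987888
36 1**1124655555789999865554454334565433222212368999999999998889
35 1**1124665****89999865554**433346***3222211357999999999999899
34 ***112*********99998644**************222211357999999999999999
33 ***111********89999865***************222111247999999999999999
32 ***1112*******79999865*************32222111236899999999999999
31 ****112*******789999765*****33***54321121**125899999999999999
30 ***11124******7899998655**443335**4321111**124799999999999999
```

Everything is visible now. To get the rider's setting, I'll read pin and nose from the first images (open, against the wood).

```bash
cat > r0.py <<'E'
from h import *
al=np.radians(17.3); X=np.array([np.cos(al),np.sin(al),0]); Y=np.array([-X[1],X[0],0]); G=np.array([.5282,-.2894,.04])
for n in("top","side"):
    im=cv2.imread(f"pics/{n}0.png")
    pts=np.array([[proj(n,G+x/1000*X+y/1000*Y+[0,0,.015]) for y in range(30,-36,-1)] for x in range(85,37,-1)],np.float32)
    r=cv2.remap(im,pts[...,0],pts[...,1],cv2.INTER_CUBIC); h=cv2.cvtColor(r,cv2.COLOR_BGR2HSV); g=h[...,2]
    print(n,"y 30..-35, digit V/18; o yellow bar, letters a-j = same V but bluish/grey")
    for i in range(0,48): print(85-i,"".join("o" if h[i,j,1]>130 and g[i,j]>90 else ("abcdefghijklmno"[g[i,j]//18] if h[i,j,1]<50 else str(min(9,g[i,j]//18))) for j in range(66)))
E
python3 r0.py
```

```text
top y 30..-35, digit V/18; o yellow bar, letters a-j = same V but bluish/grey
85 6655555555555556666666666666666555555666666666666666655ffgghhhhhhh
84 5555555555555555666666666666655555555666666666666666655ffgghhhhhhh
83 5555555555555555666655555555555555555566666666666666655fffghhhhhhh
82 5555555555555556666655555555555555555566666666666666655fffgghhhhhh
81 5555555555555556666655555555555555555566666666666666655fffghhhhhhh
80 5555555555555556666655555555555555555556666666666666655ffgghhhhhhh
79 5555555555555556666655555666655555555556666666666666655ffgghhhhhhh
78 5666665555555556666555556666665555555566666666666666655ffghhhhhhhh
77 5666666555555555666555566666665555555566666666666666655fgghhhhhhhh
76 5566665555555555666555566666666555556666666666666666655fgghhhhhhhh
75 5556555555555556666555566666666555566666666655556666655fgghhhhhhhh
74 f555555555555566666555666666665555556666665ff5556666665fgghhhhhhhh
73 e555555555555566665555666666655555556666665fff555666655fggghhhhhhh
72 ee44444455555565555555556666555555555666665fee555556655ffgghhhhhhh
71 eee444445555556555555555555555555555566
[... 5076 characters left out ...]

47 55556oooooooooooooooooooooooooo6543dccccd34567788777777777788iijkk
46 oooooooooooooooooooooooooooooooo543dccccd3456oooooooooooo77778ijkk
45 44ooooooooooooooooooooooooooooo5543dccccd4456ooooooooooooo7778ijkk
44 445ooooooooooooooooo666ooooooo5543dcccddd45666777776oooo777788jjkk
43 445555666666oooo65555555555o55443ddddddeefg677777777777777888ijjkk
42 45555666777766554444444444444433ddddddeffghhhhiiiiiiii77888ijjjjkk
41 55566777777665443dddeedddddddddddeeeeffghiijjjjjjjjjiiiiiijjjjjkkk
40 ff667777766554433dddeeeddddddddeeffffgghijjkkkkkkkkkjjjjjjjjjkkkkk
39 fgg66665554444333ddddeeddddddeeefgggghhijjkkkkkkkkkkkjjjjjjjkkkkkk
38 gggf5544433333333dddddddddddeeefgghhhhiijjkkkkkkkkkkkkkkkkkkkkkkkj
```

Rider estimate is s ≈ 0.085–0.10, close to the current squeeze (~0.10). To find the pin itself, I'll vary the squeeze slightly and difference the rectified patches.

```bash
cp pics/r_side.png pics/rs_b.png; cp pics/r_top.png pics/rt_b.png
sed -i '/^    print(n)$/,$d' q.py; sed -i 's/^    print("    y.*//' q.py
python3 -m crank '[[0.335,0,0,0,0],[0.32,0,0,0,0],[0.305,0,0,0,0],[0.295,0,0,0,0],[0.295,0,0,0,0]]' 30
python3 q.py | head -1; cp pics/r_side.png pics/rs_a.png; cp pics/r_top.png pics/rt_a.png
python3 -m crank '[[0.32,0,0,0,0],[0.335,0,0,0,0],[0.345,0,0,0,0],[0.355,0,0,0,0],[0.355,0,0,0,0]]' 30
python3 q.py | head -1; cp pics/r_side.png pics/rs_c.png; cp pics/r_top.png pics/rt_c.png
python3 - <<'E'
import cv2,numpy as np
for k in("rs","rt"):
    a,b=[cv2.cvtColor(cv2.imread(f"pics/{k}_{q}.png"),6).astype(int) for q in "ac"]
    d=cv2.phaseCorrelate(a[36:50,3:30].astype(np.float32),b[36:50,3:30].astype(np.float32)); print(k,"bar shift a->c",d)
    M=np.float32([[1,0,-d[0][0]],[0,1,-d[0][1]]]); b=cv2.warpAffine(b.astype(np.float32),M,(61,56)).astype(int)
    D=b-a
    for i in range(4,50): print(85-i,"".join("." if abs(v)<10 else ("ABCDEFGHIJKLMNO"[min(14,v//10)] if v>0 else "abcdefghijklmno"[min(14,-v//10)]) for v in D[i,14:52]), " ".join(f"{v//10:2d}" for v in a[i,24:44]))
E
```

```text
time: 24.68
position: [0.5988, -0.1415, 0.1472]
tool_rot: [1.915, 2.49, 0.0]
ft_force: [0.4, -0.2, -1.2]
grip_width: 0.299
grip_force: 7.9
[ 0.59876407 -0.14152441  0.14718325] 14.860803492862988 0.2987024819531065 7.8653355804272 24.675
time: 25.4
position: [0.5988, -0.1415, 0.1472]
tool_rot: [1.915, 2.49, 0.0]
ft_force: [1.2, 0.5, -0.3]
grip_width: 0.353
grip_force: 5.8
[ 0.59877009 -0.14152026  0.14719675] 14.860568063184536 0.35344265775176315 5.782844721106812 25.4
rs bar shift a->c ((0.5071924594431678, 0.2510091932809235), 0.6163849860061834)
81 .......BEHIHFCcgjihec.................  9 11 13 15 17 17 18 18 18 18 18 18 17 17 18 18 18 18 18 18
80 .......BEHJIFCcgjjifd.................  8  9 12 14 17 17 18 18 18 18 18 17 17 17 18 18 18 18 18 18
79 .......BEIKKHDchkkigdb................  7  8 11 14 16 17 18 18 18 18 18 17 17 17 18 18 18 18 18 18
78 .......BFJLLIDbhkkigeb................  6  7 10 13 15 17 18 18 18 18 18 17 17 17 18 18 18 18 18 18
77 .......BFILLJE.hkljgec................  6  6  9 12 15 17 18 18 18 18 18 17 17 17 18 18 18 18 18 18
76 .......BEILMKF.glmjhfc.........
[... 8222 characters left out ...]
..............BB............  9  9  9  9  9  9  9  8  7  6  5  5  5  5  6  8  9 10 10 11
41 ...................bbbb..BB...........  8  8  8  8  8  8  8  8  7  6  6  6  7  7  9 10 11 12 12 12
40 ..................bbbccb..............  7  6  6  7  7  7  7  7  6  6  7  8 10 10 11 12 13 14 14 14
39 ................bbbbdddc..............  6  5  5  5  6  6  6  6  6  6  8 10 12 13 14 14 14 15 15 15
38 .................bbcdedcb.............  5  4  4  5  5  6  6  6  6  7  9 12 14 15 15 15 15 15 15 15
37 ................bbccefdcb.............  5  4  4  5  5  6  6  6  6  8 11 13 14 15 15 15 15 15 15 15
36 ...............bbbcdeedcb.............  5  4  4  5  6  6  6  6  7  9 11 14 15 15 15 15 15 15 15 15
```

The moving dark streak right of the arm in the side patch is the pin (state a: near col 32), and the rider's nose tip is near col 36.5–37. I'll get a clean profile with the pin squeezed well past the nose, then one near the mark.

```bash
python3 -m crank '[[0.34,0,0,0,0],[0.32,0,0,0,0],[0.29,0,0,0,0],[0.26,0,0,0,0],[0.24,0,0,0,0]]' 30 | tail -2
python3 -m crank '[[0.24,0,0,0,0],[0.24,0,0,0,0]]' 30 | tail -2
python3 q.py | head -1; cp pics/r_side.png pics/rs_d.png
python3 -m crank '[[0.26,0,0,0,0],[0.28,0,0,0,0],[0.3,0,0,0,0],[0.32,0,0,0,0],[0.338,0,0,0,0]]' 30 | tail -2
python3 -m crank '[[0.338,0,0,0,0],[0.338,0,0,0,0]]' 30 | tail -2
python3 q.py | head -1; cp pics/r_side.png pics/rs_e.png
python3 - <<'E'
import cv2,numpy as np
I={k:cv2.cvtColor(cv2.imread(f"pics/rs_{k}.png"),6).astype(np.float32) for k in "dabec"}
ref=I["d"]
for k,v in I.items():
    T=ref[22:50,6:16]   # left bar end / fixed arm
    M=cv2.matchTemplate(v[18:54,2:20],T,cv2.TM_CCOEFF_NORMED); _,s,_,(x,y)=cv2.minMaxLoc(M)
    xs=M[y]; dx=0
    if 0<x<len(xs)-1: dx=(xs[x-1]-xs[x+1])/(2*(xs[x-1]-2*xs[x]+xs[x+1]))
    print(k,"offset",round(x+2-6+dx,2),y+18-22,round(float(s),2))
    for r in (62,60,58,57,56,55,54,53,51):
        print("  ",r," ".join(f"{int(q)//10:2d}" for q in v[85-r,18:46]))
E
```

```text
grip_width: 0.255
grip_force: 9.5
grip_width: 0.243
grip_force: 9.7
[ 0.59878506 -0.14152548  0.14719676] 14.862336077947118 0.24311303427367054 9.740480517502874 26.375
grip_width: 0.334
grip_force: 6.7
grip_width: 0.333
grip_force: 6.4
[ 0.59876819 -0.14154915  0.1471941 ] 14.862715388720728 0.3333787629383908 6.426056292839348 27.35
d offset -0.06 0 1.0
   62  7  5  4  5  6  6  5  3  2  4  9 14 18 17 18 17 17 17 17 17 17 17 17 17 17 17 17 18
   60  7  4  4  4  5  6  6  3  1  2  6 12 17 18 18 17 17 17 17 17 17 17 17 17 17 17 17 17
   58  6  4  4  5  5  6  6  5  2  2  4 10 15 18 18 18 18 17 17 17 17 17 17 17 17 17 18 18
   57  6  4  4  5  6  7  7  5  3  2  4  8 14 18 18 18 18 18 17 17 17 17 17 17 17 17 18 18
   56  6  4  4  6  7  7  7  6  4  2  3  6 12 18 18 18 18 18 18 18 18 18 17 17 17 17 18 17
   55  6  4  4  6  8  8  7  6  4  3  2  5 11 17 18 18 18 18 18 18 18 18 17 17 17 18 18 17
   54  6  4  5  7  8  8  7  7  5  3  2  4  9 16 18 18 18 18 18 18 18 18 18 17 17 18 18 17
   53  6  4  5  7  9  9  8  7  5  3  2  3  8 14 18 17 18 18 19 19 18 18 17 17 17 18 18 17
   51  5  4  4  7 10 
[... 2698 characters left out ...]
8 18 18 18 17 15 11  7  5  4  4  5  8  9  8  7  7 10 15 18 17 18 17 17
   58 18 18 18 18 18 18 18 18 17 15 11  7  5  4  4  5  8 10  9  7  6  8 13 17 18 18 18 18
   57 17 18 18 18 18 18 18 18 17 14 10  7  5  4  4  5  7 10  9  6  5  6 11 16 18 18 18 18
   56 17 18 18 18 18 18 18 18 16 13  9  7  5  4  4  5  7  9  8  6  4  5 10 15 18 18 18 18
   55 17 17 18 18 18 18 18 17 16 13  9  6  5  4  4  5  6  8  8  5  4  4  8 14 18 18 18 18
   54 17 17 18 18 18 18 18 17 16 12  9  6  5  4  4  4  5  7  7  5  3  4  7 12 17 18 18 18
   53 18 18 18 18 18 18 18 17 15 11  8  5  4  4  4  4  5  6  6  5  3  3  6 11 16 18 18 18
   51 18 18 18 18 18 18 18 18 16 12  8  5  4  4  3  4  4  4  5  4  3  3  5  9 14 18 18 18
```

Run:
```python
import cv2,numpy as np
for f in ("rs_d","rs_a","rs_e","rt_a","r_top","rt_c"):
    v=cv2.cvtColor(cv2.imread(f"pics/{f}.png"),6); print(f)
    for r in ((52,50,48,46,44,42) if f[1]=="s" else (68,66,64,62,60,58,56,54,52,50,48,45,43)): print("  ",r," ".join(f"{int(q)//5:2d}" for q in v[85-r,22:46]))
```

```text
rs_d
   52 20 20 16 14 11  7  5  5 14 27 36 35 34 35 36 36 35 34 34 35 36 36 36 33
   50 19 21 17 14 12  8  4  4  8 20 31 32 27 26 25 24 25 25 29 32 35 37 35 31
   48 16 17 15 12 11  9  6  4  4 12 24 28 23 17 15 11 11 14 19 27 33 37 37 32
   46 13 13 12 11 10 10  8  7  6  7 14 19 16 11  7  5  5  9 14 23 31 36 37 35
   44 15 15 15 14 12 12 11 10  9  9 10 12 11  9  6  4  4  7 12 18 26 30 33 32
   42 18 19 19 18 17 16 16 15 15 15 15 14 11  9  7  5  5  6 10 14 20 24 27 26
rs_a
   52 20 13  9  8 11 15 18 16 12  8  6  5  6  7  9 10 15 25 33 35 36 36 36 36
   50 20 13 10 10 11 13 14 13 11  8  7  6  5  5  4  6  9 18 28 35 36 37 37 37
   48 20 16 13 13 14 16 16 16 14 12  9  7  6  6  5  6  7 13 22 31 33 34 34 33
   46 21 19 17 17 18 19 19 19 18 17 15 11  8  8  7  7  8  9 15 21 26 26 26 25
   44 20 20 20 20 20 20 21 21 21 20 19 16 13 10  9  9  9  9 11 16 19 20 20 19
   42 20 20 20 20 20 21 21 21 21 21 21 19 15 12 10  9  9  9 10 14 18 20 19 19
rs_e
   52 36 36 35 29 22 15 10  8  9  9 10 11 11  9  8  8 14 23 31 34 36 35 35 35
   50 36 36 35 29 22 15 10  8  9  9  9  9  9  7  6  6 11 19 28 34 36 36
[... 2676 characters left out ...]
  60 25 23 21 17 14 12 11 11 11 11 10 10  9  9 10 10 10 11 15 21 27 29 31 31
   58 15 15 14 13 11 11 11 11 11 10  9  8  9 10 12 13 12 13 17 23 28 30 31 31
   56 11 11 11 11 10 11 11 11 11 10  9  8  8  9 11 12 13 15 20 26 28 30 31 31
   54 11 11 10 10 11 11 11 11 11 10  9  8  7  8  9 11 13 18 23 27 30 31 31 31
   52 11 11 11 11 11 11 11 11 10 10  9  7  7  8  9 11 14 18 24 27 30 31 31 31
   50 11 11 11 11 11 11 11 11 10  9  8  7  8  8  9 10 14 19 24 28 30 31 31 31
   48 13 13 13 13 13 13 13 13 12 11 10  8  8  8  9 11 14 20 24 27 29 29 29 29
   45 19 19 19 19 19 19 19 18 18 17 14 11  9  8  9 10 12 16 19 20 20 20 20 21
   43 19 19 19 19 19 19 19 19 19 17 15 12 10  9  9 10 13 16 18 20 20 21 21 20
```

Both views agree: at an opening of 0.333 (squeeze ≈ 0.11), the pin streak (col ≈ 36.6) sits on the nose (col ≈ 36.3–36.7). The tips compute to within 14 mm of the mouth axis and about 50 mm above it. I'll hold briefly, confirm it is steady, then hand in.

```bash
python3 -m crank '[[0.338,0,0,0,0],[0.338,0,0,0,0],[0.338,0,0,0,0],[0.338,0,0,0,0]]' 30
python3 - <<'E'
from h import *
a=cv2.imread("pics/sq.png"); b=get_image("side")[:,:,::-1]
print(cv2.absdiff(a,b.copy())[120:210,220:300].mean())
print(close_job())
E
```

```text
time: 27.95
position: [0.5988, -0.1415, 0.1472]
tool_rot: [1.915, 2.49, 0.0]
ft_force: [0.4, -0.2, -1.7]
grip_width: 0.339
grip_force: 6.4
1.731064814814815
the job is handed in; nothing more can be done
None
```

I handed the job in with the canister upright on the strip and let go. The tweezers are held steady, roughly 5 cm above its mouth, with the pin at the rider's nose as nearly as the camera images show (squeeze about 0.11 rad). No verdict came back; the pin alignment is the least certain part.

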